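Find the unlatched cover of the bench service duct and open it

TASK

One of the four identical covers on the bench's green service duct has been left unlatched. Press the covers on their ribbed thumb strips, lightly and without forcing a locked one, until you find the one that rocks, then push that cover open until it stands upright so that the fittings inside can be reached. Use only the outside of the fingers and pinch nothing, leave the loose things round about where they are, and finish with the hand clear.

Things in the scene. Friction and masses are not known exactly. Their poses are not given: they have to be found in the camera images.
- duct: Green sheet-steel service duct fixed on the bench, 190 x 600 x 85 mm (local x, y, z). Origin on the bench under the covers' pivot line, half-way along the duct; local z up, y along the row of covers, x across the duct away from the robot. It spans local x = -90 to +100 mm; its rim is 85 mm up. Four covers at local y = +168, +56, -56, -168 mm, with 12 mm webs between.
- duct_pivot (a point): Middle of the covers' common pivot line, at rim height (axes as duct). The covers are identical bare grey metal plates, 130 mm (local x) x 100 mm (y) x 4 mm, flush with the rim, 3 mm gap round each. Each reaches from local x = -60 mm (near end, black ribbed thumb strip) to +70 mm (far end) and turns on pins along local x = 0, 2 mm under the rim.
- duct_front (a point): Middle of the duct's near top edge (local x = -90 mm, rim height). Hidden catches under the near ends lock three covers, one is off; which one differs each time. A locked cover is firm, giving only about 1 mm at 15 N. The free one sinks under the thumb strip at 3 to 5 N; below the strips the duct is hollow for 45 mm, so a finger can follow it down.
- duct_back (a point): Middle of the duct's far top edge (local x = +100 mm, rim height). As the free cover's near end is pressed down its far end rises. A stiff pivot keeps it at any angle where it is left. The raised end can then be pushed from behind, towards the robot, up and over along its arc (3 to 8 N); a level push on the edge jams below about 0.9 rad. Upright it rises 70 mm above the rim.
- cover1 (a joint): Angle of the cover that is leftmost (+y end) as seen from the robot: 0 = shut and flush, grows as its near end (thumb strip) goes down and its far end rises, 1.57 = standing upright, stop at 1.65 rad.
- cover1_strip (a point): Point on the top face of the same cover (leftmost (+y end) as seen from the robot), in the middle of its black ribbed thumb strip (26 x 80 mm), 40 mm on the robot's side of the pivot and 20 mm from the near end; it moves with the cover. When shut it is 85 mm above the bench.
- cover1_far (a point): Point on the top face of the same cover (leftmost (+y end) as seen from the robot), at the middle of its far edge, 70 mm beyond the pivot; it moves with the cover.
- cover2 (a joint): Angle of the cover that is second from the left: 0 = shut and flush, grows as its near end (thumb strip) goes down and its far end rises, 1.57 = standing upright, stop at 1.65 rad.
- cover2_strip (a point): Point on the top face of the same cover (second from the left), in the middle of its black ribbed thumb strip (26 x 80 mm), 40 mm on the robot's side of the pivot and 20 mm from the near end; it moves with the cover. When shut it is 85 mm above the bench.
- cover2_far (a point): Point on the top face of the same cover (second from the left), at the middle of its far edge, 70 mm beyond the pivot; it moves with the cover.
- cover3 (a joint): Angle of the cover that is third from the left: 0 = shut and flush, grows as its near end (thumb strip) goes down and its far end rises, 1.57 = standing upright, stop at 1.65 rad.
- cover3_strip (a point): Point on the top face of the same cover (third from the left), in the middle of its black ribbed thumb strip (26 x 80 mm), 40 mm on the robot's side of the pivot and 20 mm from the near end; it moves with the cover. When shut it is 85 mm above the bench.
- cover3_far (a point): Point on the top face of the same cover (third from the left), at the middle of its far edge, 70 mm beyond the pivot; it moves with the cover.
- cover4 (a joint): Angle of the cover that is rightmost (-y end): 0 = shut and flush, grows as its near end (thumb strip) goes down and its far end rises, 1.57 = standing upright, stop at 1.65 rad.
- cover4_strip (a point): Point on the top face of the same cover (rightmost (-y end)), in the middle of its black ribbed thumb strip (26 x 80 mm), 40 mm on the robot's side of the pivot and 20 mm from the near end; it moves with the cover. When shut it is 85 mm above the bench.
- cover4_far (a point): Point on the top face of the same cover (rightmost (-y end)), at the middle of its far edge, 70 mm beyond the pivot; it moves with the cover.
- tin_mid (a point): Middle (24 mm up) of a small red tin, 46 mm across and 48 mm tall, loose on one end land of the duct; leave it alone.
- chuck_mid (a point): Middle (29 mm up) of a dark steel drill chuck, 42 mm across and 58 mm tall, loose on the other end land of the duct; leave it alone.
- oil_mid (a point): Middle (60 mm up) of a green oil bottle, 50 mm across and 120 mm tall, standing loose on the bench near one front corner of the duct; leave it alone.
- wrench_grip (a point): Handle of a steel wrench 170 mm long (along the duct) and lying loose on the bench near the other front corner of the duct; leave it alone.

How it is judged:
On the way, in this order (a step that is already met when the one before it is completed fails the run):
1. the unlatched cover rocks: pressed on its thumb strip by the fingers, it turns by more than about 9 degrees (((value of joint cover1 between 0.15 and 1.2 rad and contact force between the fingers and cover1 above 0.3 N) or (value of joint cover2 between 0.15 and 1.2 rad and contact force between the fingers and cover2 above 0.3 N) or (value of joint cover3 between 0.15 and 1.2 rad and contact force between the fingers and cover3 above 0.3 N) or (value of joint cover4 between 0.15 and 1.2 rad and contact force between the fingers and cover4 above 0.3 N))).
2. that cover is pushed open to upright (over 1.3 rad) (value of joint any of cover1, cover2, cover3, cover4 above 1.3 rad), for 0.1 s.
At the end, for the whole second after the job is handed in: The unlatched cover stands open at more than 1.3 rad (within about 15 degrees of upright) and at rest, the other three are shut (under 0.05 rad), and tin, chuck, bottle and wrench are within 20 mm of where they stood (((value of joint cover1 above 1.3 rad and velocity of joint cover1 between -0.05 and 0.05 rad/s and value of joint each of cover2, cover3, cover4 below 0.05 rad) or (value of joint cover2 above 1.3 rad and velocity of joint cover2 between -0.05 and 0.05 rad/s and value of joint each of cover1, cover3, cover4 below 0.05 rad) or (value of joint cover3 above 1.3 rad and velocity of joint cover3 between -0.05 and 0.05 rad/s and value of joint each of cover1, cover2, cover4 below 0.05 rad) or (value of joint cover4 above 1.3 rad and velocity of joint cover4 between -0.05 and 0.05 rad/s and value of joint each of cover1, cover2, cover3 below 0.05 rad)) and distance of each of tin_mid, chuck_mid, oil_mid, wrench_grip from where it was at the start of the episode below 0.02 m); the robot touches nothing.
It fails at once if a cover is taken between the fingers: the grasp point lies inside its plate ((z of the grasp point in the frame of cover1_strip between -0.006 and 0.002 m and x of the grasp point in the frame of cover1_strip between -0.02 and 0.11 m and y of the grasp point in the frame of cover1_strip between -0.05 and 0.05 m) or (z of the grasp point in the frame of cover2_strip between -0.006 and 0.002 m and x of the grasp point in the frame of cover2_strip between -0.02 and 0.11 m and y of the grasp point in the frame of cover2_strip between -0.05 and 0.05 m) or (z of the grasp point in the frame of cover3_strip between -0.006 and 0.002 m and x of the grasp point in the frame of cover3_strip between -0.02 and 0.11 m and y of the grasp point in the frame of cover3_strip between -0.05 and 0.05 m) or (z of the grasp point in the frame of cover4_strip between -0.006 and 0.002 m and x of the grasp point in the frame of cover4_strip between -0.02 and 0.11 m and y of the grasp point in the frame of cover4_strip between -0.05 and 0.05 m)).
It fails at once if a locked cover is forced: pressed with over 60 N until its catch yields by more than 0.08 rad (3 mm at the thumb strip) ((contact force between the fingers and cover1 above 60 N and value of joint cover1 between 0.08 and 1.5 rad) or (contact force between the fingers and cover2 above 60 N and value of joint cover2 between 0.08 and 1.5 rad) or (contact force between the fingers and cover3 above 60 N and value of joint cover3 between 0.08 and 1.5 rad) or (contact force between the fingers and cover4 above 60 N and value of joint cover4 between 0.08 and 1.5 rad)).
It fails at once if the tin, chuck, bottle or wrench is moved, lifted or carried by more than 20 mm (distance of any of tin_mid, chuck_mid, oil_mid, wrench_grip from where it was at the start of the episode above 0.02 m).
It also fails if it takes over 54 s, if anything falls off the work surface, if the arm or the gripper's body presses on something with over 40 N, if the wrist force passes 120 N, or if a joint passes its speed limit or range.

ROBOT

A 6-joint arm with a two-finger parallel gripper is mounted at the origin on the work surface. World frame = base frame: x ahead of the robot, y to its left, z up, the work surface at z = 0. Lengths are in m, angles in rad, forces in N, time in s.
With the tool pointing down it reaches from about 0.3 to 0.775 m from the base axis. Payload 14.6 kg.
Tool frame: the origin (TCP) lies on the front face of the gripper's body, between the roots of the fingers; the fingertips stand 97 mm ahead of it and the grasp point (between the pads) lies 78 mm ahead of it; z points along the fingers, y is the direction in which the jaws open and shut (so a half turn about z gives the same grasp; the last joint's range is limited). The gripper opens to 94 mm and grips with 3 to 60 N. Pads are 16 mm wide; open, the fingers measure 119 mm over their backs; the gripper's body (75 mm by 177 mm) begins 78 mm behind the grasp point.
Start: joints at [1.087, 0.3, 1.521, -0, 1.321, -0.067], TCP at [0.223, 0.503, 0.303] pointing down, gripper open.
Joint ranges: [-3.03, 3.03], [-0.79, 2.21], [0.23, 2.52], [-1.04, 4.18], [0, 3.07], [-2.55, 2.55]. Speed limits (rad/s): [2.22, 2.22, 2.57, 3.14, 3.14, 3.14].

INTERFACE

Orientations are given as [roll, pitch, yaw] about the fixed x, y, z axes, in that order (R = Rz(yaw) Ry(pitch) Rx(roll)).
In Python, from station import ctrl gives the robot as it stands. The module is installed in compiled form; this text tells all that it offers.
- The arm moves only by the shell command python3 -m pendant 'ROWS' [FORCE]. ROWS is JSON, a list of rows, each an object of numbers: "rx", "ry", "rz": the turn, a rotation vector about the tool's x, y, z each as a share of 4 degrees, from -1 to 1; "tx", "ty", "tz": the shift along the tool's x, y, z each as a share of 0.04 m, from -1 to 1; "grip": the gripper command: -1 is fully open, 1 is shut, values between are in proportion. A call has 1 to 8 rows; each row shifts and turns the pose as measured when the row begins, along the tool's axes as they then stand; what a row does not reach is not made up. A row lasts 1/12 s, in which the tool goes at most 41.7 mm and 7.16 degrees, less where a joint would pass 70% of its speed; a pose out of reach is approached as far as the arm can. A call with a number of a shift or a turn outside -1 to 1 is refused whole. A call with a gripper value outside its range is refused whole. The fingers move at their own pace and stop on an object; FORCE is the grip in N (left out, the last holds). Time passes only in rows, so rows that do not move let the fingers close. It gives the time, the measured TCP pose, the force and the opening at its end, in the units of the state.
- ctrl.get_obs(): the state, without advancing time (a new reading comes with each control period).
- ctrl.camera(name): name is "scene" or "top" or "wrist"; returns a dict with "pixels" (420x560x3 uint8, blue, green, red), "fx", "fy", "cx", "cy" (pixels), "world_from_camera" (4x4, takes a point from camera to world coordinates). Camera axes: x right, y up, looking along -z (the intrinsics and any distortion apply to the point x, -y, -z); pixel columns grow to the right and rows downward; lengths in m; the calibration is good to about 2 mm. The wrist camera is an equidistant fisheye: a pixel r from the principal point sees the ray r / f radians off the axis. A picture is of the moment at which its call begins. There is no depth.
- ctrl.hand_in(): hands the job in, once; it reports no verdict.
The state is a dict: "time_s": time; "qpos": joint angles; "joint_vel": joint speeds; "tau": joint torques, N m; "ee_pos": TCP position; "eef_rot": TCP orientation; "force": force on the tool from outside, world axes, zero at the start; "moment": the same for the moment, N m; "grip_width": finger opening in m.
Only numpy, scipy, OpenCV 4.12 (cv2) and the standard library are available. Lean on these libraries where they do the work, as an engineer would, in place of code of your own. Each camera call takes 0.05 s, during which the arm holds its last target.

## Working session

There is one attempt and no reset: what is moved stays moved. The work goes in short steps, Python scripts to look and compute and a shell command to move; the robot and the scene stay as the last step left them, time stands still between calls to the robot, and variables do not carry over. Pictures are saved under pics/ and viewed, and the job is handed in when it is done.

```bash
mkdir -p pics; python3 - <<'E'
from station import ctrl
import cv2
o=ctrl.get_obs()
print({k:o[k] for k in o})
for n in("scene","top"):
    c=ctrl.camera(n);cv2.imwrite(f"pics/{n}0.png",c["pixels"]);print(n,c["fx"],c["fy"],c["cx"],c["cy"],c["world_from_camera"], [k for k in c])
E
```

```text
{'time_s': 0.0, 'qpos': array([ 1.08741566e+00,  3.00461685e-01,  1.52162524e+00,  4.87309504e-06,
        1.32067812e+00, -6.66115057e-02]), 'joint_vel': array([-0.00064178,  0.00032739,  0.00014144, -0.00061663, -0.00060574,
       -0.00021417]), 'tau': array([ 6.63431565e-04, -5.31815815e+01, -3.52724719e+01,  7.09097763e-02,
        2.45465885e-02, -1.37201005e-04]), 'ee_pos': array([0.22257685, 0.50277376, 0.30207275]), 'eef_rot': array([-3.14042318e+00, -8.27465809e-05,  2.72482224e+00]), 'force': array([0.23271938, 0.45273774, 0.23406522]), 'moment': array([0.02943918, 0.01305443, 0.00730517]), 'grip_width': 0.09381589688841976}
scene 436.9502466992807 436.9502466992807 283.96809588694003 202.93575554646492 [[-0.39641976 -0.61418511  0.68236942  1.13365645]
 [ 0.91800688 -0.27385767  0.28681937  0.25027053]
 [ 0.01071191  0.74012068  0.67238875  0.6957193 ]
 [ 0.          0.          0.          1.        ]] ['pixels', 'fx', 'fy', 'cx', 'cy', 'world_from_camera']
top 474.1159466737686 474.1159466737686 277.7134680110648 217.7079306912493 [[ 9.59782171e-03  9.90282334e-01 -1.38739977e-01  3.57421589e-01]
 [-9.99952485e-01  9.74165668e-03  3.57682342e-04  1.14452750e-02]
 [ 1.70576373e-03  1.38729952e-01  9.90328779e-01  1.13010835e+00]
 [ 0.00000000e+00  0.00000000e+00  0.00000000e+00  1.00000000e+00]] ['pixels', 'fx', 'fy', 'cx', 'cy', 'world_from_camera']
```

View pics/scene0.png

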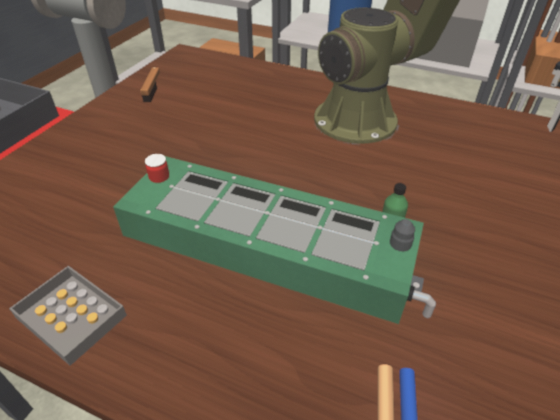

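View pics/top0.png

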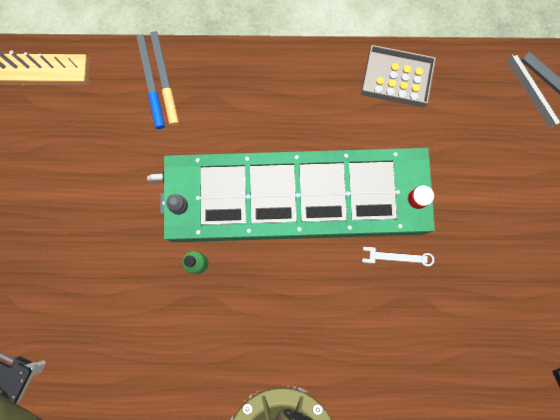

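The top view shows the duct lying nearly along y. The strips are at about (223,214), (273,213), (324,212) and (374,211). The chuck is at (177,204) and the bottle at (195,262) on the left, with the tin at (422,197) and the wrench at (400,257) on the right.

```bash
cat > h.py <<'E'
import numpy as np,cv2
from station import ctrl
from scipy.spatial.transform import Rotation as R
def ray(c,u,v,z):
    T=np.array(c["world_from_camera"]);d=np.array([(u-c["cx"])/c["fx"],-(v-c["cy"])/c["fy"],-1.])
    d=T[:3,:3]@d;o=T[:3,3];return o+d*(z-o[2])/d[2]
def st():
    o=ctrl.get_obs();M=R.from_euler('xyz',o["eef_rot"]).as_matrix()
    print("t",round(o["time_s"],2),"tcp",o["ee_pos"].round(4),"tip",(o["ee_pos"]+.097*M[:,2]).round(4),"rot",o["eef_rot"].round(3),"F",o["force"].round(1),"w",round(o["grip_width"],4),"q",o["qpos"].round(2));return o,M
E
python3 - <<'E'
from h import *
c=ctrl.camera("top");im=c["pixels"];hsv=cv2.cvtColor(im,cv2.COLOR_BGR2HSV)
m=(hsv[...,2]<70).astype(np.uint8);m[:,:195]=0;m[:,405:]=0;m[:195]=0;m[230:]=0
n,l,s,ce=cv2.connectedComponentsWithStats(m)
P=[]
for i in range(1,n):
    if s[i,4]>150:
        p=ray(c,*ce[i],.085);P.append(p);print(ce[i].round(1),s[i,4],p.round(4))
P=np.array(P);P=P[np.argsort(-P[:,1])];d=P[0]-P[-1];print("yaw of duct y",np.arctan2(-d[0],d[1]),np.hypot(*d[:2]))
yaw=np.arctan2(-d[0],d[1]);ex=np.array([np.cos(yaw),np.sin(yaw),0])
print("pivots",(P+.04*ex).round(4))
g=((hsv[...,0]>60)&(hsv[...,0]<90)&(hsv[...,1]>120)).astype(np.uint8);g[:,:150]=0;g[:145]=0;g[:,440:]=0;g[248:]=0
r=cv2.minAreaRect(np.argwhere(g)[:,::-1].astype(np.float32));
for q in cv2.boxPoints(r): print(q,ray(c,*q,.085).round(3))
for nme,u,v,z in(("tin",424,190,.133),("chuck",177,204,.143),("oil",190,261,.12),("wr",368,255,0.01)):print(nme,ray(c,u,v,z).round(3))
E
```

```text
[373.6 210.3] 317 [ 0.5227 -0.2027  0.085 ]
[323.3 211.8] 270 [ 0.5182 -0.0904  0.085 ]
[273.2 213.2] 254 [0.5139 0.0213 0.085 ]
[223.  214.8] 301 [0.5092 0.1329 0.085 ]
yaw of duct y 0.04037331360140487 0.3358759245629011
pivots [[ 0.5491  0.1346  0.085 ]
 [ 0.5538  0.0229  0.085 ]
 [ 0.5582 -0.0887  0.085 ]
 [ 0.5627 -0.201   0.085 ]]
[162.55898 156.22215] [0.642 0.273 0.085]
[430.8274  148.21413] [ 0.667 -0.336  0.085]
[433.37268 233.48143] [ 0.472 -0.334  0.085]
[165.10425 241.48946] [0.448 0.259 0.085]
tin [ 0.56  -0.302  0.133]
chuck [0.523 0.224 0.143]
oil [0.404 0.196 0.12 ]
wr [ 0.428 -0.203  0.01 ]
```

```bash
python3 -m pendant '[{"rz":1,"grip":1},{"rz":1,"grip":1},{"rz":1,"grip":1},{"rz":1,"grip":1},{"rz":1,"grip":1},{"rz":1,"grip":1},{"rz":1,"grip":1},{"rz":1,"grip":1}]' 10
python3 -m pendant '[{"rz":1,"grip":1},{"rz":1,"grip":1},{"rz":1,"grip":1},{"rz":1,"grip":1},{"rz":1,"grip":1},{"rz":1,"grip":1},{"rz":1,"grip":1},{"rz":1,"grip":1}]'
cat >> h.py <<'E'
YAW=.0404;O=np.array([.556,-.033,0])
ex=np.array([np.cos(YAW),np.sin(YAW),0]);ey=np.array([-np.sin(YAW),np.cos(YAW),0])
CY=[.168,.056,-.056,-.168]
def duct(p): d=p-O; return np.array([d@ex,d@ey,d[2]-.085])
def to(tip):  # tip target in duct coords, z rel rim ; prints tool shift in rows units
    o,M=st();tipw=o["ee_pos"]+.097*M[:,2]
    tg=O+tip[0]*ex+tip[1]*ey+np.array([0,0,.085+tip[2]])
    print("tip duct mm",(1e3*duct(tipw)).round(1),"shift units",(M.T@(tg-tipw)/.04).round(3))
    D=R.from_euler('xyz',[np.pi,0,np.pi/2+YAW]).as_matrix()
    print("turn units",(R.from_matrix(M.T@D).as_rotvec()/np.radians(4)).round(3))
E
python3 -c "
from h import *
to([-.038,.168,.03])"
```

```text
t 0.15 tcp [0.2226 0.5028 0.3022] tip [0.2226 0.5027 0.2052] rot [-3.141 -0.     2.725] F [-0.6  0.3 -0.2] w 0.0941 q [ 1.09  0.3   1.52  0.    1.32 -0.07]
tip duct mm [-311.5  548.8  120.2] shift units [-10.338  -5.521   2.26 ]
turn units [-1.2000e-02  6.0000e-03  1.5951e+01]$[0]: bad value
$[0]: bad value
```

```bash
python3 -m pendant '[{"rx":0,"ry":0,"rz":1,"tx":0,"ty":0,"tz":0,"grip":1}]' 10; echo; python3 -m pendant '[{"rx":0,"ry":0,"rz":1,"tx":0,"ty":0,"tz":0,"grip":1}]'
```

```text
time_s: 0.23
ee_pos: [0.2226, 0.5028, 0.302]
eef_rot: [-3.14, 0.0, 2.656]
force: [0.3, 0.3, 0.9]
grip_width: 0.09

time_s: 0.32
ee_pos: [0.2226, 0.5027, 0.3017]
eef_rot: [-3.14, 0.0, 2.583]
force: [-1.2, -0.6, -0.2]
grip_width: 0.0838
```

```bash
python3 -m pendant '[{"rx":0,"ry":0,"rz":1,"tx":0,"ty":0,"tz":0,"grip":1},{"rx":0,"ry":0,"rz":1,"tx":0,"ty":0,"tz":0,"grip":1},{"rx":0,"ry":0,"rz":1,"tx":0,"ty":0,"tz":0,"grip":1},{"rx":0,"ry":0,"rz":1,"tx":0,"ty":0,"tz":0,"grip":1},{"rx":0,"ry":0,"rz":1,"tx":0,"ty":0,"tz":0,"grip":1},{"rx":0,"ry":0,"rz":1,"tx":0,"ty":0,"tz":0,"grip":1},{"rx":0,"ry":0,"rz":1,"tx":0,"ty":0,"tz":0,"grip":1}]'
python3 -m pendant '[{"rx":0,"ry":0,"rz":1,"tx":0,"ty":0,"tz":0,"grip":1},{"rx":0,"ry":0,"rz":1,"tx":0,"ty":0,"tz":0,"grip":1},{"rx":0,"ry":0,"rz":1,"tx":0,"ty":0,"tz":0,"grip":1},{"rx":0,"ry":0,"rz":1,"tx":0,"ty":0,"tz":0,"grip":1},{"rx":0,"ry":0,"rz":1,"tx":0,"ty":0,"tz":0,"grip":1},{"rx":0,"ry":0,"rz":1,"tx":0,"ty":0,"tz":0,"grip":1},{"rx":0,"ry":0,"rz":1,"tx":0,"ty":0,"tz":0,"grip":1}]'
python3 -c "
from h import *
to([-.038,.168,.03])"
```

```text
time_s: 0.9
ee_pos: [0.2223, 0.5023, 0.2998]
eef_rot: [-3.137, 0.003, 2.07]
force: [-0.7, 0.7, 0.3]
grip_width: 0.0376
time_s: 1.48
ee_pos: [0.2221, 0.5018, 0.298]
eef_rot: [-3.137, 0.009, 1.555]
force: [-0.5, -0.4, -0.2]
grip_width: 0.0001
t 1.48 tcp [0.2221 0.5018 0.298 ] tip [0.2217 0.501  0.201 ] rot [-3.137  0.009  1.555] F [-0.5 -0.4 -0.2] w 0.0001 q [ 1.09  0.3   1.53 -0.    1.32  1.1 ]
tip duct mm [-312.5  547.1  116. ] shift units [-9.061  7.389  2.196]
turn units [-0.066  0.121 -0.799]
```

```bash
python3 -m pendant '[{"rx":0,"ry":0.1,"rz":-0.8,"tx":-0.7,"ty":0.6,"tz":0,"grip":1},{"rx":0,"ry":0,"rz":0,"tx":-0.75,"ty":0.6,"tz":0,"grip":1},{"rx":0,"ry":0,"rz":0,"tx":-0.75,"ty":0.6,"tz":0,"grip":1},{"rx":0,"ry":0,"rz":0,"tx":-0.75,"ty":0.6,"tz":0,"grip":1},{"rx":0,"ry":0,"rz":0,"tx":-0.75,"ty":0.6,"tz":0,"grip":1},{"rx":0,"ry":0,"rz":0,"tx":-0.75,"ty":0.6,"tz":0,"grip":1},{"rx":0,"ry":0,"rz":0,"tx":-0.75,"ty":0.6,"tz":0,"grip":1},{"rx":0,"ry":0,"rz":0,"tx":-0.75,"ty":0.6,"tz":0,"grip":1}]'
python3 -c "
from h import *
to([-.038,.168,.03])"
```

```text
time_s: 2.15
ee_pos: [0.4232, 0.2632, 0.2956]
eef_rot: [-3.135, 0.002, 1.613]
force: [0.4, 0.4, -0.1]
grip_width: 0.0003
t 2.15 tcp [0.4232 0.2632 0.2956] tip [0.4225 0.263  0.1986] rot [-3.135e+00  2.000e-03  1.613e+00] F [ 0.4  0.4 -0.1] w 0.0003 q [0.48 0.19 1.67 0.   1.29 0.44]
tip duct mm [-121.4  301.1  113.6] shift units [-3.327  2.093  2.083]
turn units [-0.101  0.035  0.029]
```

```bash
python3 -m pendant '[{"rx":0,"ry":0,"rz":0,"tx":-0.8,"ty":0.5,"tz":0,"grip":1},{"rx":0,"ry":0,"rz":0,"tx":-0.8,"ty":0.5,"tz":0,"grip":1},{"rx":0,"ry":0,"rz":0,"tx":-0.8,"ty":0.5,"tz":0,"grip":1},{"rx":0,"ry":0,"rz":0,"tx":-0.8,"ty":0.5,"tz":0,"grip":1},{"rx":0,"ry":0,"rz":0,"tx":-0.2,"ty":0.1,"tz":0.7,"grip":1},{"rx":0,"ry":0,"rz":0,"tx":0,"ty":0,"tz":0.7,"grip":1},{"rx":0,"ry":0,"rz":0,"tx":0,"ty":0,"tz":0.6,"grip":1},{"rx":0,"ry":0,"rz":0,"tx":0,"ty":0,"tz":0,"grip":1}]'
python3 -c "
from h import *
to([-.038,.168,.01])"
```

```text
time_s: 2.82
ee_pos: [0.5196, 0.1153, 0.2125]
eef_rot: [-3.137, 0.003, 1.604]
force: [-0.7, 0.0, -0.9]
grip_width: 0.0002
t 2.82 tcp [0.5196 0.1153 0.2125] tip [0.5192 0.115  0.1155] rot [-3.137e+00  3.000e-03  1.604e+00] F [-0.7  0.  -0.9] w 0.0002 q [ 0.15  0.36  1.67 -0.    1.12  0.12]
tip duct mm [-30.8 149.4  30.5] shift units [ 0.466 -0.18   0.511]
turn units [-0.071  0.044 -0.103]
```

```bash
python3 -m pendant '[{"rx":0,"ry":0,"rz":-0.1,"tx":0.4,"ty":-0.15,"tz":0.3,"grip":1},{"rx":0,"ry":0,"rz":0,"tx":0,"ty":0,"tz":0.2,"grip":1},{"rx":0,"ry":0,"rz":0,"tx":0,"ty":0,"tz":0,"grip":1}]'
python3 -c "
from h import *
to([-.038,.168,.0])
c=ctrl.camera('scene');cv2.imwrite('pics/s1.png',cv2.resize(c['pixels'][130:320,100:460],None,fx=2,fy=2))"
```

```text
time_s: 3.07
ee_pos: [0.5133, 0.1312, 0.1931]
eef_rot: [-3.136, 0.003, 1.611]
force: [0.3, -0.3, 0.3]
grip_width: 0.0005
t 3.07 tcp [0.5133 0.1312 0.1931] tip [0.5127 0.1309 0.0961] rot [-3.136e+00  3.000e-03  1.611e+00] F [ 0.3 -0.3  0.3] w 0.0005 q [ 0.18  0.38  1.69 -0.    1.08  0.14]
tip duct mm [-36.6 165.5  11.1] shift units [ 0.063 -0.033  0.277]
turn units [-0.081  0.047 -0.007]
```

View pics/s1.png

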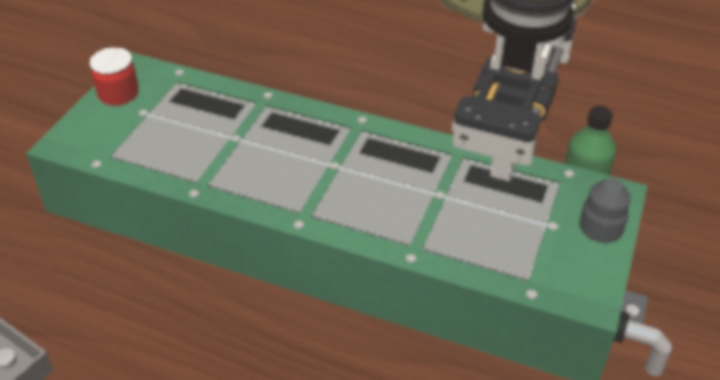

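The finger is over cover 1's strip, at crop pixel (503,175). I'll press down in small steps.

```bash
python3 -m pendant '[{"rx":0,"ry":0,"rz":0,"tx":0,"ty":0,"tz":0.15,"grip":1},{"rx":0,"ry":0,"rz":0,"tx":0,"ty":0,"tz":0.04,"grip":1}]'; for i in 1; do python3 -m pendant '[{"rx":0,"ry":0,"rz":0,"tx":0,"ty":0,"tz":0.04,"grip":1}]';done;  python3 -m pendant '[{"rx":0,"ry":0,"rz":0,"tx":0,"ty":0,"tz":0.04,"grip":1}]'
```

```text
time_s: 3.28
ee_pos: [0.5143, 0.1312, 0.1881]
eef_rot: [-3.14, 0.003, 1.611]
force: [0.4, -0.0, -0.3]
grip_width: 0.0005
time_s: 3.37
ee_pos: [0.5147, 0.1311, 0.1871]
eef_rot: [-3.141, 0.002, 1.611]
force: [-0.4, 0.4, 1.3]
grip_width: 0.0004
time_s: 3.45
ee_pos: [0.5149, 0.1309, 0.1858]
eef_rot: [3.141, 0.002, 1.611]
force: [-0.5, 0.7, -0.1]
grip_width: 0.0001
```

```bash
python3 -m pendant '[{"rx":0,"ry":0,"rz":0,"tx":0,"ty":0,"tz":0.06,"grip":1},{"rx":0,"ry":0,"rz":0,"tx":0,"ty":0,"tz":0.06,"grip":1}]';  python3 -m pendant '[{"rx":0,"ry":0,"rz":0,"tx":0,"ty":0,"tz":0.05,"grip":1}]'; python3 -m pendant '[{"rx":0,"ry":0,"rz":0,"tx":0,"ty":0,"tz":0.05,"grip":1}]'
```

```text
time_s: 3.62
ee_pos: [0.5152, 0.1307, 0.1817]
eef_rot: [3.14, 0.002, 1.61]
force: [-9.1, -0.5, 21.8]
grip_width: 0.0004
time_s: 3.7
ee_pos: [0.5152, 0.1307, 0.1811]
eef_rot: [3.14, 0.002, 1.61]
force: [-16.2, -2.3, 36.0]
grip_width: 0.0005
time_s: 3.78
ee_pos: [0.5152, 0.1308, 0.181]
eef_rot: [3.14, 0.002, 1.61]
force: [-16.9, -2.9, 34.0]
grip_width: 0.0007
```

Cover 1 is firm, taking about 35 N without giving, so it is locked. Next is cover 2.

```bash
python3 -m pendant '[{"rx":0,"ry":0,"rz":0,"tx":0,"ty":0,"tz":-0.3,"grip":1},{"rx":0,"ry":0,"rz":0,"tx":-0.5,"ty":0,"tz":0,"grip":1},{"rx":0,"ry":0,"rz":0,"tx":-0.8,"ty":0,"tz":0,"grip":1},{"rx":0,"ry":0,"rz":0,"tx":-0.8,"ty":0,"tz":0,"grip":1},{"rx":0,"ry":0,"rz":0,"tx":-0.4,"ty":0,"tz":0,"grip":1},{"rx":0,"ry":0,"rz":0,"tx":0,"ty":0,"tz":0,"grip":1}]'
python3 -c "
from h import *
to([-.038,.056,.0])"
```

```text
time_s: 4.28
ee_pos: [0.5195, 0.028, 0.1952]
eef_rot: [3.137, 0.002, 1.614]
force: [0.6, -0.1, 0.0]
grip_width: 0.0004
t 4.28 tcp [0.5195 0.028  0.1952] tip [0.52   0.0278 0.0982] rot [3.137e+00 2.000e-03 1.614e+00] F [ 0.6 -0.1  0. ] w 0.0004 q [-0.02  0.35  1.72 -0.    1.06 -0.06]
tip duct mm [-33.5  62.2  13.2] shift units [-0.155 -0.115  0.33 ]
turn units [0.072 0.028 0.037]
```

```bash
python3 -m pendant '[{"rx":0.1,"ry":0,"rz":0,"tx":-0.12,"ty":-0.1,"tz":0.15,"grip":1},{"rx":0,"ry":0,"rz":0,"tx":0,"ty":0,"tz":0.04,"grip":1},{"rx":0,"ry":0,"rz":0,"tx":0,"ty":0,"tz":0.03,"grip":1}]';  python3 -m pendant '[{"rx":0,"ry":0,"rz":0,"tx":0,"ty":0,"tz":0.05,"grip":1}]'; python3 -m pendant '[{"rx":0,"ry":0,"rz":0,"tx":0,"ty":0,"tz":0.05,"grip":1}]'
```

```text
time_s: 4.53
ee_pos: [0.5154, 0.023, 0.1856]
eef_rot: [-3.139, 0.002, 1.612]
force: [0.0, -0.0, 0.4]
grip_width: 0.0004
time_s: 4.62
ee_pos: [0.5153, 0.0237, 0.1833]
eef_rot: [-3.139, 0.002, 1.613]
force: [-0.3, 0.1, 0.2]
grip_width: 0.0004
time_s: 4.7
ee_pos: [0.5153, 0.0243, 0.1811]
eef_rot: [-3.139, 0.002, 1.614]
force: [-0.4, -3.2, 4.1]
grip_width: 0.0
```

```bash
python3 -c "
from h import *
to([-.038,.056,.0])"
```

```text
t 4.7 tcp [0.5153 0.0243 0.1811] tip [0.515  0.0241 0.0841] rot [-3.139e+00  2.000e-03  1.614e+00] F [-0.4 -3.2  4.1] w 0.0 q [-0.02  0.36  1.74 -0.    1.04 -0.07]
tip duct mm [-38.6  58.7  -0.9] shift units [-0.068  0.016 -0.023]
turn units [-0.04   0.027  0.042]
```

```bash
python3 -m pendant '[{"rx":0,"ry":0,"rz":0,"tx":0,"ty":0,"tz":0.05,"grip":1}]'; python3 -m pendant '[{"rx":0,"ry":0,"rz":0,"tx":0,"ty":0,"tz":0.04,"grip":1}]'
```

```text
time_s: 4.78
ee_pos: [0.5154, 0.0247, 0.179]
eef_rot: [-3.139, 0.002, 1.615]
force: [-0.8, -3.5, 3.6]
grip_width: 0.0003
time_s: 4.87
ee_pos: [0.5155, 0.0249, 0.1773]
eef_rot: [-3.139, 0.003, 1.616]
force: [0.5, -2.5, 2.9]
grip_width: 0.0003
```

Cover 2 sinks at 3–4 N, so it is the free one. I'll follow it down.

```bash
python3 -m pendant '[{"rx":0,"ry":0,"rz":0,"tx":-0.04,"ty":0,"tz":0.1,"grip":1},{"rx":0,"ry":0,"rz":0,"tx":-0.02,"ty":0.02,"tz":0.1,"grip":1},{"rx":0,"ry":0,"rz":0,"tx":0,"ty":0.02,"tz":0.1,"grip":1},{"rx":0,"ry":0,"rz":0,"tx":0,"ty":0.02,"tz":0.1,"grip":1}]'; python3 -c "
from h import *
to([-.034,.056,-.04])"
```

```text
time_s: 5.2
ee_pos: [0.5189, 0.0237, 0.1611]
eef_rot: [3.14, 0.001, 1.617]
force: [0.2, -0.3, 5.4]
grip_width: 0.0006
t 5.2 tcp [0.5189 0.0237 0.1611] tip [0.519  0.0235 0.0641] rot [3.140e+00 1.000e-03 1.617e+00] F [ 0.2 -0.3  5.4] w 0.0006 q [-0.02  0.4   1.75 -0.    0.99 -0.07]
tip duct mm [-34.7  58.  -20.9] shift units [-0.049  0.016  0.477]
turn units [0.018 0.021 0.077]
```

```bash
python3 -m pendant '[{"rx":0,"ry":0,"rz":0,"tx":-0.04,"ty":0,"tz":0.1,"grip":1},{"rx":0,"ry":0,"rz":0,"tx":0,"ty":0.02,"tz":0.1,"grip":1},{"rx":0,"ry":0,"rz":0,"tx":0,"ty":0.02,"tz":0.1,"grip":1}]'; python3 -m pendant '[{"rx":0,"ry":0,"rz":0,"tx":0,"ty":0.02,"tz":0.06,"grip":1},{"rx":0,"ry":0,"rz":0,"tx":0,"ty":0.02,"tz":0.03,"grip":1}]';  python3 -c "
from h import *
to([-.034,.056,-.04])
for n in ('scene','top'):
    c=ctrl.camera(n);p=c['pixels'];p=p[130:320,100:460] if n=='scene' else p[130:260,150:450]
    cv2.imwrite(f'pics/{n}2.png',cv2.resize(p,None,fx=2,fy=2))"
```

```text
time_s: 5.45
ee_pos: [0.5208, 0.0219, 0.1477]
eef_rot: [3.14, 0.002, 1.617]
force: [-1.8, 0.1, 4.7]
grip_width: 0.0003
time_s: 5.62
ee_pos: [0.5221, 0.0218, 0.1428]
eef_rot: [-3.141, 0.002, 1.616]
force: [-2.1, 0.5, 3.9]
grip_width: 0.0006
t 5.62 tcp [0.5221 0.0218 0.1428] tip [0.522  0.0216 0.0458] rot [-3.141e+00  2.000e-03  1.616e+00] F [-2.1  0.5  3.9] w 0.0006 q [-0.03  0.43  1.75 -0.    0.96 -0.07]
tip duct mm [-31.7  55.9 -39.2] shift units [ 0.002 -0.056  0.019]
turn units [-0.011  0.022  0.072]
```

View pics/scene2.png

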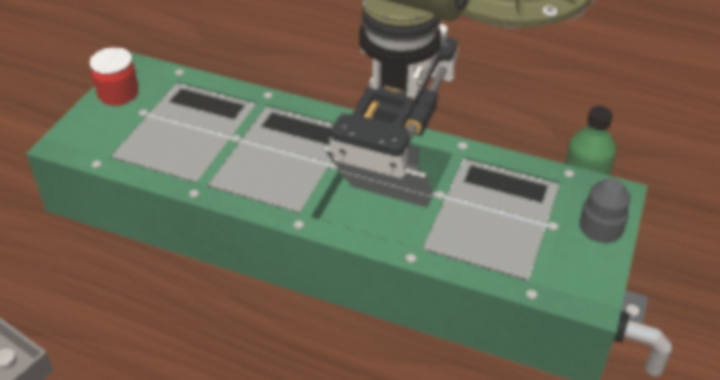

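Cover 2 is steeply tilted, around 1 rad, and the others are flush. I'll back off, lift, and take a look before going behind it.

```bash
python3 -m pendant '[{"rx":0,"ry":0,"rz":0,"tx":0,"ty":-0.15,"tz":0,"grip":1},{"rx":0,"ry":0,"rz":0,"tx":0,"ty":-0.05,"tz":-0.4,"grip":1},{"rx":0,"ry":0,"rz":0,"tx":0,"ty":0,"tz":-0.8,"grip":1},{"rx":0,"ry":0,"rz":0,"tx":0,"ty":0,"tz":-0.9,"grip":1},{"rx":0,"ry":0,"rz":0,"tx":0,"ty":0,"tz":-0.9,"grip":1},{"rx":0,"ry":0,"rz":0,"tx":0,"ty":0,"tz":-0.5,"grip":1}]';  python3 -c "
from h import *
to([.085,.056,.1])
for n in ('scene','top'):
    c=ctrl.camera(n);p=c['pixels'];p=p[130:320,100:460] if n=='scene' else p[130:260,150:450]
    cv2.imwrite(f'pics/{n}3.png',cv2.resize(p,None,fx=2,fy=2))"
```

```text
time_s: 6.22
ee_pos: [0.5102, 0.0216, 0.2825]
eef_rot: [-3.129, 0.001, 1.616]
force: [-0.5, 0.2, 0.2]
grip_width: 0.0005
t 6.22 tcp [0.5102 0.0216 0.2825] tip [0.509  0.0214 0.1855] rot [-3.129e+00  1.000e-03  1.616e+00] F [-0.5  0.2  0.2] w 0.0005 q [-0.03  0.24  1.65 -0.    1.27 -0.07]
tip duct mm [-44.7  56.3 100.5] shift units [-0.023  3.243 -0.028]
turn units [-0.174  0.012  0.072]
```

View pics/scene3.png

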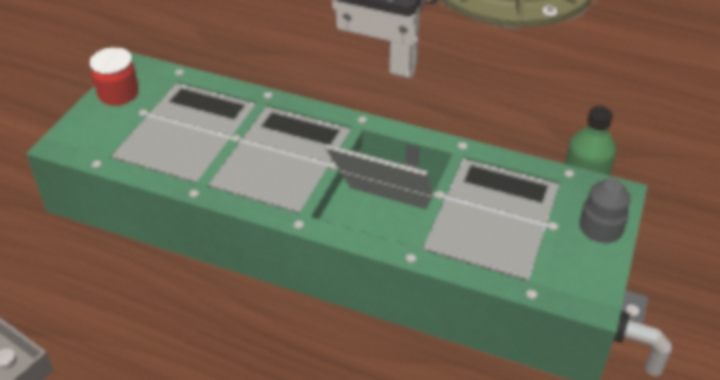

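View pics/top3.png

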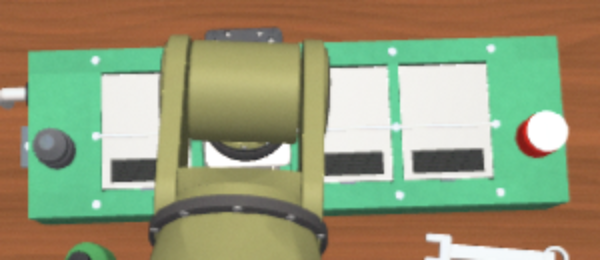

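Cover 2's far edge now stands raised, running from crop (328,150) to (428,175). I'll get its angle from this and move the finger over behind it.

```bash
python3 -m pendant '[{"rx":-0.15,"ry":0,"rz":0.05,"tx":0,"ty":0.6,"tz":-0.1,"grip":1},{"rx":0,"ry":0,"rz":0,"tx":0,"ty":0.8,"tz":0,"grip":1},{"rx":0,"ry":0,"rz":0,"tx":0,"ty":0.8,"tz":0,"grip":1},{"rx":0,"ry":0,"rz":0,"tx":0,"ty":0.6,"tz":0,"grip":1},{"rx":0,"ry":0,"rz":0,"tx":0,"ty":0.2,"tz":0,"grip":1},{"rx":0,"ry":0,"rz":0,"tx":0,"ty":0,"tz":0,"grip":1}]';  python3 -c "
from h import *
to([.08,.056,.03])
c=ctrl.camera('scene')
a=ray(c,289,211,0);b=ray(c,289,211,.3);a=duct(a);b=duct(b);s=(.056-a[1])/(b[1]-a[1]);p=a+s*(b-a);print('edge',p.round(4),np.arctan2(p[2],p[0]),np.hypot(p[0],p[2]))"
```

```text
time_s: 6.82
ee_pos: [0.6324, 0.0268, 0.2806]
eef_rot: [-3.138, 0.001, 1.612]
force: [-0.1, 0.4, -0.3]
grip_width: 0.0007
t 6.82 tcp [0.6324 0.0268 0.2806] tip [0.632  0.0267 0.1836] rot [-3.138e+00  1.000e-03  1.612e+00] F [-0.1  0.4 -0.3] w 0.0007 q [-0.02  0.5   1.29 -0.    1.35 -0.06]
tip duct mm [78.4 56.6 98.6] shift units [-0.014  0.047  1.715]
turn units [-0.052  0.012  0.019]
edge [0.0152 0.056  0.0373] 1.1848575358408429 0.04028438556086377
```

```bash
python3 -m pendant '[{"rx":0,"ry":0,"rz":0,"tx":0,"ty":0.1,"tz":0.5,"grip":1},{"rx":0,"ry":0,"rz":0,"tx":0,"ty":0,"tz":0.7,"grip":1},{"rx":0,"ry":0,"rz":0,"tx":0,"ty":0,"tz":0.4,"grip":1},{"rx":0,"ry":0,"rz":0,"tx":0,"ty":0,"tz":0,"grip":1}]';  python3 -c "
from h import *
to([.06,.056,.03])
for n in ('scene',):
    c=ctrl.camera(n);p=c['pixels'];p=p[130:320,100:460]
    cv2.imwrite(f'pics/{n}4.png',cv2.resize(p,None,fx=2,fy=2))"
```

```text
time_s: 7.2
ee_pos: [0.632, 0.0268, 0.2128]
eef_rot: [-3.136, 0.001, 1.613]
force: [0.7, -0.2, -0.6]
grip_width: 0.0006
t 7.2 tcp [0.632  0.0268 0.2128] tip [0.6315 0.0267 0.1158] rot [-3.136e+00  1.000e-03  1.613e+00] F [ 0.7 -0.2 -0.6] w 0.0006 q [-0.02  0.56  1.36 -0.    1.22 -0.06]
tip duct mm [77.8 56.6 30.8] shift units [-0.015 -0.445  0.022]
turn units [-0.085  0.012  0.02 ]
```

View pics/scene4.png

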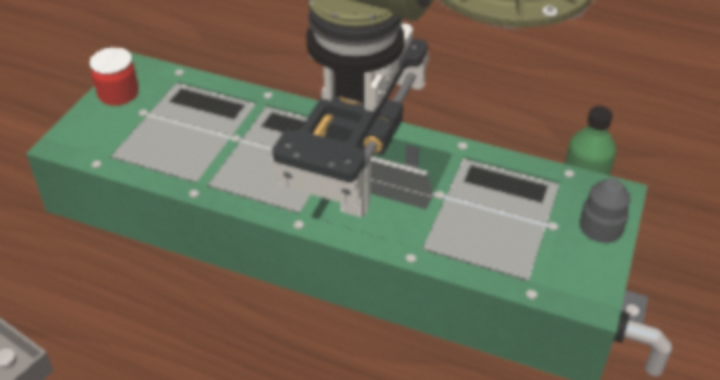

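The finger (355,205 in the crop) is behind the cover. I'll push it level toward the robot.

```bash
python3 -m pendant '[{"rx":0,"ry":0,"rz":0,"tx":0,"ty":-0.2,"tz":0,"grip":1},{"rx":0,"ry":0,"rz":0,"tx":0,"ty":-0.2,"tz":0,"grip":1},{"rx":0,"ry":0,"rz":0,"tx":0,"ty":-0.15,"tz":0,"grip":1}]'; python3 -m pendant '[{"rx":0,"ry":0,"rz":0,"tx":0,"ty":-0.12,"tz":0,"grip":1},{"rx":0,"ry":0,"rz":0,"tx":0,"ty":-0.12,"tz":0,"grip":1}]'; python3 -c "
from h import *
to([.016,.056,.03])"
```

```text
time_s: 7.5
ee_pos: [0.6091, 0.0258, 0.217]
eef_rot: [-3.139, 0.001, 1.613]
force: [0.1, -0.0, -1.0]
grip_width: 0.0006
time_s: 7.67
ee_pos: [0.5987, 0.0254, 0.2195]
eef_rot: [3.141, 0.001, 1.613]
force: [4.1, 0.6, 3.0]
grip_width: 0.0006
t 7.67 tcp [0.5987 0.0254 0.2195] tip [0.5988 0.0253 0.1225] rot [3.141e+00 1.000e-03 1.613e+00] F [4.1 0.6 3. ] w 0.0006 q [-0.02  0.48  1.47 -0.    1.19 -0.06]
tip duct mm [45.2 56.5 37.5] shift units [-0.011 -0.729  0.188]
turn units [0.013 0.017 0.02 ]
```

```bash
python3 -m pendant '[{"rx":0,"ry":0,"rz":0,"tx":0,"ty":-0.12,"tz":0.02,"grip":1},{"rx":0,"ry":0,"rz":0,"tx":0,"ty":-0.12,"tz":0.02,"grip":1}]'; python3 -m pendant '[{"rx":0,"ry":0,"rz":0,"tx":0,"ty":-0.12,"tz":0.02,"grip":1},{"rx":0,"ry":0,"rz":0,"tx":0,"ty":-0.1,"tz":0.02,"grip":1}]'; python3 -c "
from h import *
to([.016,.056,.03])"
```

```text
time_s: 7.83
ee_pos: [0.5891, 0.0249, 0.2202]
eef_rot: [3.135, 0.001, 1.613]
force: [2.7, -0.3, 2.5]
grip_width: 0.0006
time_s: 8.0
ee_pos: [0.5797, 0.0245, 0.2192]
eef_rot: [3.134, 0.002, 1.613]
force: [2.7, -0.2, 1.7]
grip_width: 0.0005
t 8.0 tcp [0.5797 0.0245 0.2192] tip [0.5804 0.0244 0.1222] rot [3.134e+00 2.000e-03 1.613e+00] F [ 2.7 -0.2  1.7] w 0.0005 q [-0.02  0.44  1.53 -0.    1.16 -0.06]
tip duct mm [26.7 56.4 37.2] shift units [-0.008 -0.27   0.179]
turn units [0.115 0.023 0.019]
```

```bash
python3 -m pendant '[{"rx":0.1,"ry":0,"rz":0,"tx":0,"ty":-0.08,"tz":0.02,"grip":1},{"rx":0,"ry":0,"rz":0,"tx":0,"ty":-0.06,"tz":0.02,"grip":1}]'; python3 -m pendant '[{"rx":0,"ry":0,"rz":0,"tx":0,"ty":-0.06,"tz":0.02,"grip":1}]'; python3 -c "
from h import *
to([.016,.056,.03])
for n in ('scene',):
    c=ctrl.camera(n);p=c['pixels'];p=p[130:320,100:460]
    cv2.imwrite(f'pics/{n}5.png',cv2.resize(p,None,fx=2,fy=2))"
```

```text
time_s: 8.17
ee_pos: [0.5731, 0.0242, 0.2175]
eef_rot: [3.142, 0.002, 1.612]
force: [1.8, 1.1, 0.6]
grip_width: 0.0005
time_s: 8.25
ee_pos: [0.5703, 0.0241, 0.2164]
eef_rot: [-3.141, 0.002, 1.613]
force: [1.3, 0.3, 1.7]
grip_width: 0.0005
t 8.25 tcp [0.5703 0.0241 0.2164] tip [0.5703 0.024  0.1194] rot [-3.141e+00  2.000e-03  1.613e+00] F [1.3 0.3 1.7] w 0.0005 q [-0.02  0.43  1.56 -0.    1.16 -0.06]
tip duct mm [16.6 56.3 34.4] shift units [-0.009 -0.015  0.109]
turn units [-0.009  0.022  0.02 ]
```

View pics/scene5.png

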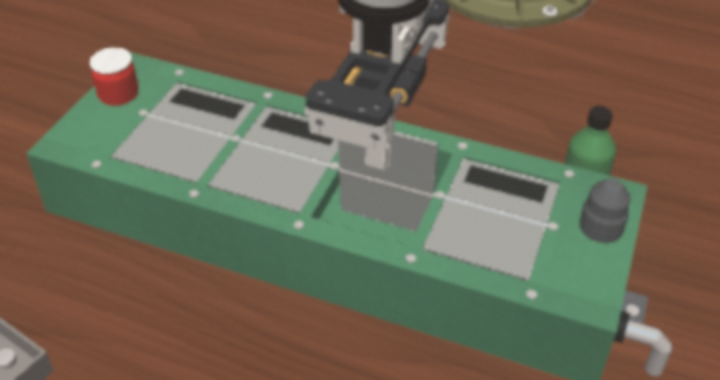

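The cover is almost upright. I'll push 2–3 mm more, then back away and lift.

```bash
python3 -m pendant '[{"rx":0,"ry":0,"rz":0,"tx":0,"ty":-0.05,"tz":0.01,"grip":1}]'; python3 -m pendant '[{"rx":0,"ry":0,"rz":0,"tx":0,"ty":-0.03,"tz":0,"grip":1},{"rx":0,"ry":0,"rz":0,"tx":0,"ty":0,"tz":0,"grip":1}]'; python3 -m pendant '[{"rx":0,"ry":0,"rz":0,"tx":0,"ty":0.3,"tz":0,"grip":1},{"rx":0,"ry":0,"rz":0,"tx":0,"ty":0.6,"tz":0,"grip":1},{"rx":0,"ry":0,"rz":0,"tx":0,"ty":0.4,"tz":-0.4,"grip":1},{"rx":0,"ry":0,"rz":0,"tx":0,"ty":0,"tz":-0.8,"grip":1},{"rx":0,"ry":0,"rz":0,"tx":0,"ty":0,"tz":-0.9,"grip":1},{"rx":0,"ry":0,"rz":0,"tx":0,"ty":0,"tz":-0.8,"grip":1},{"rx":0,"ry":0,"rz":0,"tx":0,"ty":0,"tz":-0.3,"grip":1},{"rx":0,"ry":0,"rz":0,"tx":0,"ty":0,"tz":0,"grip":1}]'; python3 -c "
from h import *
to([.016,.056,.03])
for n in ('scene','top'):
    c=ctrl.camera(n);p=c['pixels'];p=p[130:320,100:460] if n=='scene' else p[130:280,150:450]
    cv2.imwrite(f'pics/{n}6.png',cv2.resize(p,None,fx=2,fy=2))"
```

```text
time_s: 8.38
ee_pos: [0.5679, 0.024, 0.2155]
eef_rot: [-3.14, 0.001, 1.613]
force: [1.4, -0.2, 1.6]
grip_width: 0.0009
time_s: 8.55
ee_pos: [0.5664, 0.024, 0.2153]
eef_rot: [-3.14, 0.001, 1.613]
force: [1.5, 0.5, 1.6]
grip_width: 0.0005
time_s: 9.22
ee_pos: [0.6197, 0.0265, 0.3435]
eef_rot: [-3.125, 0.001, 1.613]
force: [-0.8, 0.2, 0.4]
grip_width: 0.0003
t 9.22 tcp [0.6197 0.0265 0.3435] tip [0.6181 0.0263 0.2465] rot [-3.125e+00  1.000e-03  1.613e+00] F [-0.8  0.2  0.4] w 0.0003 q [-0.02  0.44  1.23 -0.    1.48 -0.06]
tip duct mm [ 64.5  56.8 161.5] shift units [-0.015 -1.158  3.308]
turn units [-0.234  0.011  0.02 ]
```

View pics/scene6.png

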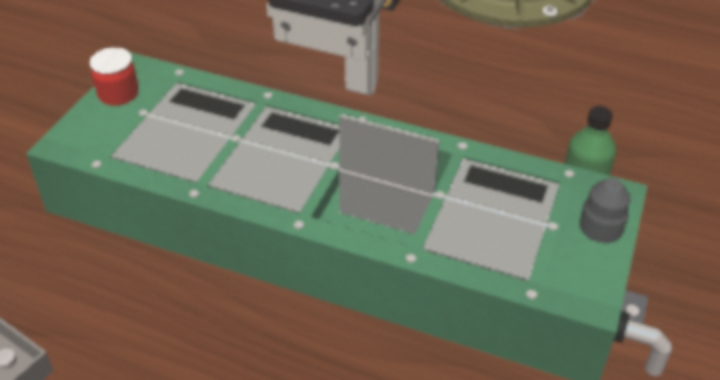

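View pics/top6.png

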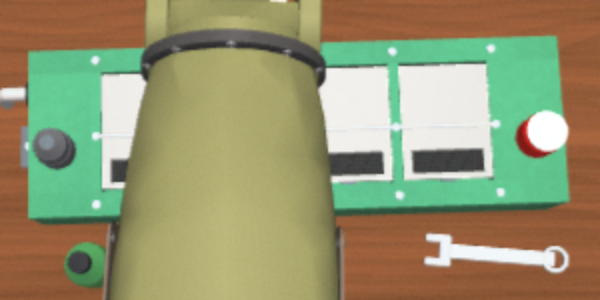

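The cover stands up, with its top edge running from crop (340,116) to (438,138). I'll check the angle by putting that edge on the plane 69 mm above the rim.

```bash
python3 -c "
from h import *
c=ctrl.camera('scene')
for u,v in ((340,117),(438,139)):
    for h in (.066,.069,.071):
        print(h,(1e3*duct(ray(c,100+u/2,130+v/2,.085+h))).round(1))
st()"
```

```text
0.066 [-1.7 10.1 66. ]
0.069 [ 1.5 11.5 69. ]
0.071 [ 3.7 12.4 71. ]
0.066 [ -6.3 107.4  66. ]
0.069 [ -3.  108.2  69. ]
0.071 [ -0.9 108.8  71. ]
t 9.37 tcp [0.6192 0.0265 0.3396] tip [0.6172 0.0263 0.2426] rot [-3.120e+00  1.000e-03  1.613e+00] F [-0.8 -0.1 -0.9] w 0.0004 q [-0.02  0.44  1.24 -0.    1.48 -0.06]
```

The edge sits within about 3 mm of the pivot line, so the angle is about 1.57 ± 0.05 rad. The hand is about 85 mm above it. I'll let the arm settle, then hand in.

```bash
python3 -m pendant '[{"rx":0,"ry":0,"rz":0,"tx":0,"ty":0,"tz":-0.2,"grip":1},{"rx":0,"ry":0,"rz":0,"tx":0,"ty":0,"tz":0,"grip":1},{"rx":0,"ry":0,"rz":0,"tx":0,"ty":0,"tz":0,"grip":1}]'; python3 -c "
from h import *
st();print(ctrl.hand_in())"
```

```text
time_s: 9.62
ee_pos: [0.6189, 0.0264, 0.344]
eef_rot: [-3.113, 0.0, 1.612]
force: [0.9, -0.2, -0.5]
grip_width: 0.0006
t 9.62 tcp [0.6189 0.0264 0.344 ] tip [0.6162 0.0263 0.247 ] rot [-3.113  0.     1.612] F [ 0.9 -0.2 -0.5] w 0.0006 q [-0.02  0.44  1.23 -0.    1.5  -0.06]
the job is handed in; nothing more can be done
None
```

Cover 2, second from the left, was the unlatched one. It now stands upright, and I handed the job in at 9.6 s; no verdict is reported.

- **Finding it:** With the fingers shut, I pressed cover 1 first and it was firm. That press peaked at about 36 N, harder than the light press I meant but under the 60 N limit, and it hardly gave. Cover 2 sank at 3–4 N. I did not need to press covers 3 and 4.
- **Opening it:** I followed cover 2 down about 39 mm, to roughly 1.1 rad by the finger's position. Then I went over and behind it and pushed it level toward the robot with 2–4 N.
- **Last checks:** In the scene picture its top edge lies within about 4 mm of the pivot line, so it is at about 1.57 rad (±0.06). The other three look shut, and the tin, chuck, bottle and wrench look where they were. I judged those by eye and did not re-measure them. The fingertips finished about 90 mm above the cover, with only noise-level force on the tool.
- **One check disagreed:** A camera estimate of the cover's angle while it was half open gave an impossible edge radius (40 mm instead of 70 mm). I dropped it and relied on finger contact instead.

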